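# Clamp a gauge manifold in the machine vise

## Robot

A 6-joint arm with a two-finger parallel gripper is mounted at the origin on a cart in front of the work surface, level with it; the furniture and walls round the work are solid. World frame = base frame: x ahead of the robot, y to its left, z up, the work surface at z = 0. Lengths are in m, angles in rad, forces in N, time in s.
With the tool pointing down it reaches from about 0.35 to 0.975 m from the base axis. Payload 4.9 kg.
Tool frame: the origin (TCP) lies between the finger pads; the fingertips stand 14 mm ahead of it and the grasp point (between the pads) lies 5 mm behind it (manip.finger_overhang is the distance from the TCP to the fingertips, in m); z points along the fingers, y is the line along which they close (so a half turn about z gives the same grasp; the last joint's range is limited). The gripper opens to 85 mm and grips with 20 to 120 N. Pads are 22 mm wide; open, the fingers measure 114 mm over their backs; the gripper's body (76 mm by 85 mm) begins 54 mm behind the grasp point. The pads swing forward as they close: fully open they stand 13 mm farther back than shut.
Start: joints at [1.139, 0.053, 1.613, -0, 1.476, -0.119], TCP at [0.192, 0.595, 0.245] pointing down, gripper open.
Joint ranges: [-3.01, 3.01], [-1.01, 2.22], [0.06, 2.58], [-1.02, 4.17], [0.09, 2.62], [-3.14, 3.14]. Speed limits (rad/s): [2.57, 2.57, 3.14, 3.14, 3.14, 3.14].

## Interface

Orientations are given as a unit quaternion [w, x, y, z].
In Python, from plant import manip, grab_frame gives the robot as it stands.
- The arm moves only by the tool servo_tool, never from a script. Its argument "deltas" is a list that holds one entry, the list of rows, each a list of 5 numbers: the opening in per cent of the stroke, from 0 (shut) to 100 (fully open), then the shift along the world's x, y, z in m, then the turn about the world's z in degrees. A call has exactly 8 rows; each row shifts and turns the commanded pose from where the row before left it; what a row does not reach is not made up. A row lasts 1/10 s, in which the tool goes at most 50 mm and 8.59 degrees, less where a joint would pass 70% of its speed; a pose out of reach is approached as far as the arm can. A call is refused whole if a number of a shift passes 0.05 or a number of a turn 8.59, either way. A call with a gripper value outside its range is refused whole. The fingers move at their own pace and stop on an object; the grip force is fixed at half the most. Time passes only in rows, so rows that do not move let the fingers close, or fill a call up. It gives the time, the measured TCP pose, the force, the opening and the grip force at its end, in the units of the state.
- manip.state(): the state, without advancing time (a new reading comes with each control period).
- grab_frame(name): name is "side" or "top"; returns a dict with "pixels" (384x512x3 uint8, red, green, blue), "z_map" (384x512 float32, m along the optical axis (not along the pixel's ray), 0 where there is no reading), "fx", "fy", "cx", "cy" (pixels), "rvec" (rotation vector, rad) and "tvec" (3), from world to camera coordinates, as OpenCV has them. Camera axes: x right, y down, z forward; pixel columns grow to the right and rows downward; lengths in m; the calibration is good to about 2 mm. A picture is of the moment at which its call begins.
- manip.job_done(): hands the job in; it is judged then, once.
The state is a dict: "time": time; "joint_pos": joint angles; "joint_vel": joint speeds; "joint_efforts": joint torques, N m; "tool_pos": TCP position; "tool_rot": TCP orientation; "contact_force": force on the tool from outside, world axes, zero at the start; "ft_torque": the same for the moment, N m; "gripper_width": opening from 0.0 (shut) to 1.0 (fully open); "grasp_force": force on a finger pad.
Only numpy, scipy, OpenCV 4.12 (cv2) and the standard library are available. Lean on these libraries where they do the work, as an engineer would, in place of code of your own. Each camera call takes 0.05 s, during which the arm holds its last target. There are 200 camera calls.

## Task

Get the gauge manifold (the aluminium block with the brass adapter on top) ready to have its adapter tightened: set it upright into the pocket of the vise's rear jaw, sitting flat on the vise bed, square to the jaws, and let go of it. Then turn the vise's crank clockwise, as seen from the crank end, until the moving jaw grips the block firmly, and leave the vise tight. Leave the gauge, the wrench and the coupling nut on the table where they lie.

Things in the scene. Friction and masses are not known exactly. Their poses are not given: they have to be found in the camera images.
- vise: Green machine vise, fixed to the table, 245 mm long with its crank, 100 mm high. Origin: on the table, under the middle of its round base. x: along the screw from the crank end (-x) to the fixed rear jaw (+x); z up. The bed, two steel ways 74 mm above the table, is the floor for the work. The jaws stand 26 mm above the bed; aluminium jaw faces, moving jaw 80 mm wide.
- pocket (a point): Where the middle of the block's underside belongs when clamped: on the bed (74 mm above the table), midway between the cheeks, 18 mm before the pocket's back wall; x = +22 mm, y = 0 in the vise's frame, axes as the vise's. The block may be set down from here to 9 mm farther forward (-x), still between the cheeks: the moving jaw then pushes it home against the back wall.
- pocket_cheek (a point): On the bed at the +y side of the pocket milled into the rear jaw: foot of the inner face of the +y cheek, at its front edge. The two cheeks are 56 mm apart (y = -28 and +28 mm), reach from x = +28 mm to the back wall at x = +40 mm, and stand 26 mm high; the top 6 mm is chamfered out to 64 mm apart. The pocket is open to the front (-x) and top.
- vise_jaw: Moving jaw. Its frame has the vise's axes and lies s ahead (+x) of the vise's origin, s being how far the jaw has closed (4 to 10 mm at the start). Its face is at x = s - 14 mm in the vise's frame and meets the 36 mm block held against the back wall at s = 18 mm. Only the screw moves it.
- vise_screw (a joint): Crank angle, rad. Clockwise seen from the crank end (positive about the vise's +x) counts up and closes the jaw: s = 6 mm x angle / 2 pi. Arm straight up at 0, 2 pi, 4 pi...; towards the vise's -y a quarter turn later. About 7 N at the handle turns it; it stays where left. From where the jaw meets the block it stiffens; 1/8 to 1/4 turn more (12 to 20 N) is tight. Start 4.2 to 10.2.
- crank_grip (a point): Middle of the crank's black handle: round, 19 mm thick, 48 mm long, along the vise's x, spinning freely on its pin, so the fingers can hold it and carry it round without turning. It circles the shaft (56 mm above the table, y = 0) at 36 mm radius, x = -146 mm in the vise's frame. The crank arm is 25 mm nearer the vise. Use this position only, the orientation spins.
- manifold: Aluminium block 36 mm (x) x 52 mm (y) x 44 mm (z up) with a brass adapter upright in the middle of its top; about 0.33 kg. Origin: middle of the block's underside. Its x belongs along the vise's x, either way round, the 52 mm side between the cheeks (2 mm play each side). Once seated, its top 18 mm and the adapter stand above the jaws.
- hex (a point): Middle of the brass adapter's hexagon, 59 mm above the block's underside: a good grip from above. The hexagon feels round, 28 mm in diameter, and reaches from 50 to 67 mm above the underside; the thread above it is 16 mm in diameter and ends at 86 mm. Axes as the block's.
- gauge: Bystander: black analogue pressure gauge lying on its back, 99 x 67 x 33 mm. Origin: middle of its underside.
- spanner: Bystander: steel open-ended wrench lying flat near the table's front edge, 52 x 205 x 8 mm, long along its y. Origin: middle of its underside.
- nut: Bystander: knurled steel coupling nut lying flat, 36 mm in diameter, 18 mm high. Origin: middle of its underside.

How it is judged:
By the outcome, as a careful person would: the job done as asked, in the order asked, and still so for the second after the job is handed in, with the robot touching nothing.
It also fails if it takes over 72 s, if anything falls off the work surface, if the arm or the gripper's body presses on something with over 40 N, if the wrist force passes 120 N, or if a joint passes its speed limit or range.

## Working session

There is one attempt and no reset: what is moved stays moved. The work goes in short steps, Python scripts to look and compute and a tool call to move; the robot and the scene stay as the last step left them, time stands still between calls to the robot, and variables do not carry over. Pictures are saved under pics/ and viewed, at most 10 in all, crops included, and the job is handed in when it is done.

Besides the shell and the picture viewer there is one more tool, called in YAML: its name, and indented under it one key for each argument. servo_tool: Moves the arm, as the interface text tells. Its arguments: {"type":"object","properties":{"deltas":{"type":"array"}},"required":["deltas"]}

```bash
mkdir -p pics; ls
cat > h.py <<'E'
import numpy as np, cv2
from plant import manip, grab_frame
def cloud(f):
    R,_=cv2.Rodrigues(np.array(f["rvec"],float)); t=np.array(f["tvec"],float).ravel()
    z=f["z_map"]; v,u=np.mgrid[:z.shape[0],:z.shape[1]]
    c=np.stack([(u-f["cx"])/f["fx"]*z,(v-f["cy"])/f["fy"]*z,z],-1)
    P=(c-t)@R
    P[z<=0]=np.nan
    return P
E
python3 - <<'E'
from h import *
for n in("side","top"):
    f=grab_frame(n); cv2.imwrite(f"pics/{n}0.png",f["pixels"][:,:,::-1]); np.save(f"{n}0.npy",cloud(f))
    R,_=cv2.Rodrigues(np.array(f["rvec"],float)); print(n,-R.T@np.ravel(f["tvec"]),R[2],f["fx"])
print(manip.state())
E
```

```text
pics
side [0.44132287 0.63119263 0.6281798 ] [ 0.06069551 -0.76933393 -0.63595705] 362.1789710436642
top [ 0.36593709 -0.03272127  1.0521777 ] [ 0.13134852  0.00212271 -0.99133398] 349.73205877563754
{'time': 0.1, 'joint_pos': array([ 1.13902068e+00,  5.33075860e-02,  1.61416569e+00,  9.86525889e-06,
        1.47597457e+00, -1.18975012e-01]), 'joint_vel': array([-0.00108958, -0.00076676, -0.00255841,  0.00069679,  0.0012714 ,
        0.00155502]), 'joint_efforts': array([ 1.30701974e-04, -3.94907963e+01, -3.71361208e+01, -1.19750493e-04,
        3.96990072e-03, -1.27316602e-05]), 'tool_pos': array([0.19208494, 0.59418923, 0.24417017]), 'tool_rot': array([-2.56945908e-04,  1.55763877e-01,  9.87793882e-01, -8.91311936e-04]), 'contact_force': array([ 0.80708905, -0.46597679, -0.43468513]), 'ft_torque': array([-0.0319986 ,  0.00243655, -0.00465731]), 'grasp_force': 0.0, 'gripper_width': 0.9999365727324453}
```

View pics/side0.png

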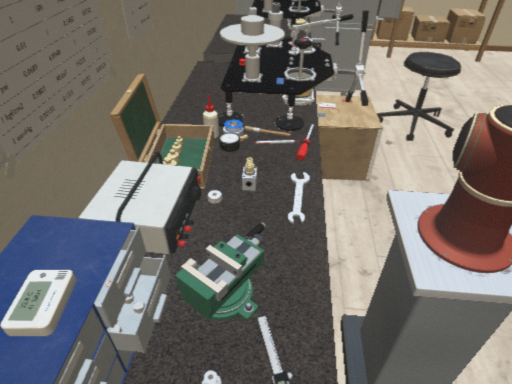

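View pics/top0.png

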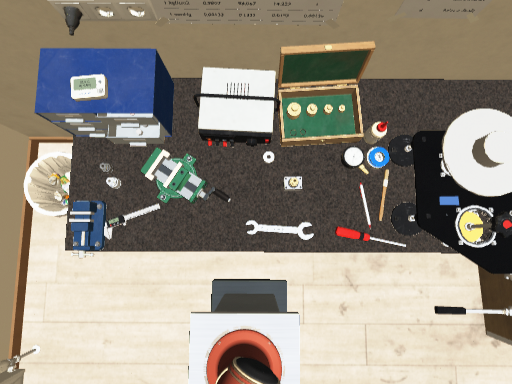

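The side view shows the vise at about (220,275) and the manifold at (250,178). In the top view the manifold is at (293,183), the vise at about (175,177) and the crank handle at (222,195). Next I'll measure them.

Run:
```python
from h import *
T=np.load("top0.npy");S=np.load("side0.npy")
it=cv2.imread("pics/top0.png");i2=cv2.imread("pics/side0.png")
def show(n,im,box,k):
    x0,y0,x1,y1=box
    cv2.imwrite(n,cv2.resize(im[y0:y1,x0:x1],None,fx=k,fy=k,interpolation=cv2.INTER_CUBIC))
a=cv2.resize(it[140:220,130:310],None,fx=4.4,fy=4.4,interpolation=cv2.INTER_CUBIC)
cv2.imwrite("pics/topc.png",a[:350])
show("pics/sidec.png",i2,(165,150,285,330),3.3)
# manifold
def pr(P,u,v): print(u,v,np.round(P[v,u],4))
m=(T[:,:,2]>0.02)
sub=np.zeros_like(m);sub[170:197,280:306]=1
for lo,hi in((.035,.05),(.055,.075),(.075,.1)):
    q=T[sub&(T[:,:,2]>lo)&(T[:,:,2]<hi)]
    if len(q)>3:
        print(lo,len(q),q.mean(0),q.min(0),q.max(0)); 
        print(cv2.minAreaRect((q[:,:2]*1000).astype(np.float32)))
sub=np.zeros_like(m);sub[145:210,138:235]=1
for lo,hi in((.03,.06),(.06,.078),(.094,.108)):
    q=T[sub&(T[:,:,2]>lo)&(T[:,:,2]<hi)]
    print(lo,len(q),q.mean(0),cv2.minAreaRect((q[:,:2]*1000).astype(np.float32)))
for v in range(182,206,3): print(v,[tuple(np.round(T[v,u]*1000).astype(int)) for u in range(204,234,4)])
```

```text
0.035 163 [ 0.52646483 -0.1372558   0.04274337] [ 0.50915712 -0.16374046  0.03678814] [ 0.54563763 -0.11351107  0.04952333]
((527.484375, -138.62962341308594), (36.19898986816406, 50.50700759887695), 0.662913978099823)
0.055 42 [ 0.52476428 -0.13733193  0.06521539] [ 0.5160998  -0.15186891  0.05590894] [ 0.53855253 -0.1261781   0.07194003]
((527.288330078125, -139.02711486816406), (25.68865203857422, 22.448768615722656), 89.45782470703125)
0.075 24 [ 0.52798037 -0.13904711  0.0844514 ] [ 0.52061207 -0.14673267  0.07760725] [ 0.53506689 -0.13254248  0.08843895]
((527.939697265625, -139.7845458984375), (14.066965103149414, 14.433005332946777), 85.44305419921875)
0.03 203 [0.49476627 0.09405687 0.04419158] ((521.3819580078125, 123.16973876953125), (156.9694061279297, 224.31492614746094), 28.44378089904785)
0.06 815 [0.52655769 0.17959762 0.07150004] ((545.0325317382812, 210.84210205078125), (243.5030975341797, 79.20994567871094), 60.31755065917969)
0.094 706 [0.55565772 0.22419366 0.09847936] ((554.1731567382812, 222.70364379882812), (113.69390106201172, 89.31731414794922), 56.356548309
[... 2345 characters left out ...]
), (np.int64(481), np.int64(102), np.int64(-4)), (np.int64(481), np.int64(89), np.int64(-2)), (np.int64(481), np.int64(77), np.int64(-1)), (np.int64(477), np.int64(62), np.int64(34)), (np.int64(477), np.int64(49), np.int64(39)), (np.int64(481), np.int64(41), np.int64(-2))]
203 [(np.int64(472), np.int64(126), np.int64(-4)), (np.int64(472), np.int64(113), np.int64(1)), (np.int64(472), np.int64(101), np.int64(-1)), (np.int64(472), np.int64(89), np.int64(-2)), (np.int64(472), np.int64(77), np.int64(-1)), (np.int64(472), np.int64(65), np.int64(-4)), (np.int64(472), np.int64(53), np.int64(-1)), (np.int64(472), np.int64(40), np.int64(1))]<stdin>:23: RuntimeWarning: invalid value encountered in cast
```

View pics/topc.png

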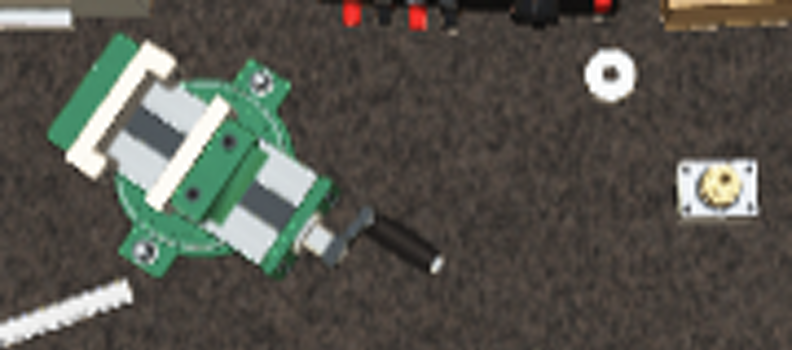

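View pics/sidec.png

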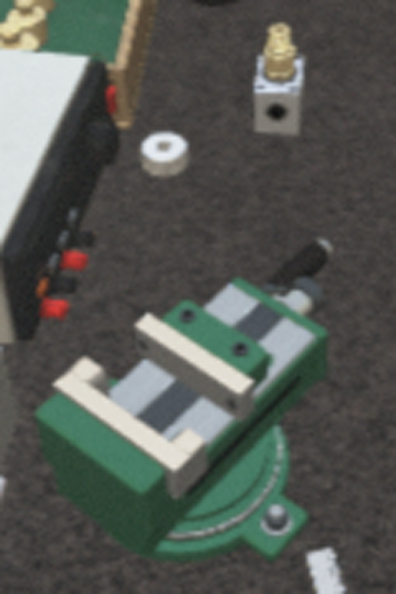

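The top crop shows the rear jaw with its pocket at the left, the moving jaw, and the handle at about crop (405,242). The block is square to the world axes. Next I'll fit the jaws and the handle.

```bash
cat >> h.py <<'E'
def ray(f,uv,z):
    R,_=cv2.Rodrigues(np.array(f["rvec"],float)); t=np.array(f["tvec"],float).ravel()
    uv=np.atleast_2d(uv).astype(float); d=np.c_[(uv[:,0]-f["cx"])/f["fx"],(uv[:,1]-f["cy"])/f["fy"],np.ones(len(uv))]@R
    C=-R.T@t; return C+d*((z-C[2])/d[:,2])[:,None]
E
python3 - <<'E'
from h import *
for n,box in(("top",(140,145,210,215)),("side",(170,230,270,325))):
    f=grab_frame(n); P=cloud(f); px=f["pixels"]; hsv=cv2.cvtColor(px,cv2.COLOR_RGB2HSV)
    sub=np.zeros(px.shape[:2],bool); sub[box[1]:box[3],box[0]:box[2]]=1
    r,b=px[:,:,0].astype(int),px[:,:,2].astype(int)
    m=sub&(r>190)&(r-b>8)&(P[:,:,2]>.093)
    N,L,st,c=cv2.connectedComponentsWithStats(m.astype(np.uint8))
    for i in range(1,N):
        if st[i,4]<30: continue
        v,u=np.nonzero(L==i); q=ray(f,np.c_[u,v],0.1); q=q[:,:2].astype(np.float32)*1000
        print(n,st[i],cv2.minAreaRect(q),cv2.boxPoints(cv2.minAreaRect(q)).round(1).tolist())
    if n=="top":
        sub[:]=0; sub[184:206,208:234]=1
        v,u=np.nonzero(sub&(P[:,:,2]>.02)); 
        for V in range(184,206): print(V,"".join("%4d"%(P[V,x,2]*1000) if P[V,x,2]>.015 else "   ." for x in range(206,234)))
        mm=sub&(px.max(2)<60)&(P[:,:,2]>.02); q=P[mm]; print(mm.sum(),q.mean(0),cv2.minAreaRect((q[:,:2]*1000).astype(np.float32)),np.percentile(q[:,2],[10,50,90]))
E
```

```text
top [145 150  25  30 162] ((568.1744995117188, 243.62353515625), (24.345979690551758, 89.09247589111328), 57.41227340698242) [[524.0999755859375, 257.3999938964844], [599.2000122070312, 209.39999389648438], [612.2999877929688, 229.89999389648438], [537.2000122070312, 277.8999938964844]]
184   37   .   .   .   .   .   .   .   .   .   .   .   .   .   .   .   .   .   .   .   .   .   .   .   .   .   .   .
185   38   .   .   .   .   .   .   .   .   .   .   .   .   .   .   .   .   .   .   .   .   .   .   .   .   .   .   .
186   38   .   .   .   .   .   .   .   .   .   .   .   .   .   .   .   .   .   .   .   .   .   .   .   .   .   .   .
187    .   .   .   .   .   .   .  42  37   .   .   .   .   .   .   .   .   .   .   .   .   .   .   .   .   .   .   .
188    .   .   .   .   .   .  41  42  39  37   .   .   .   .   .   .   .   .   .   .   .   .   .   .   .   .   .   .
189    .   .   .   .   .  45  46  42  38  37  37  39   .   .   .   .   .   .   .   .   .   .   .   .   .   .   .   .
190    .   .   .   .  48  44  45  45  41  43  42  44  39  37   .   .   .   .   .   .   .   .   .   .   .   .  
[... 1779 characters left out ...]
.0719943  0.04153756] ((490.384033203125, 74.163818359375), (52.63914489746094, 29.11461067199707), 67.01097869873047) [0.0373543  0.04121335 0.04510666]
side [207 246  34  23 191] ((537.9105834960938, 200.1785888671875), (10.78321647644043, 77.05497741699219), 57.59906005859375) [[502.5, 216.3000030517578], [567.5999755859375, 175.0], [573.2999877929688, 184.10000610351562], [508.29998779296875, 225.39999389648438]]
side [182 259  44  33 333] ((566.6466064453125, 243.27879333496094), (22.891250610351562, 88.48445129394531), 57.210330963134766) [[523.2999877929688, 257.6000061035156], [597.5999755859375, 209.6999969482422], [610.0, 228.89999389648438], [535.7000122070312, 276.8999938964844]]
```

Run:
```python
from h import *
print(manip.finger_overhang)
k=8
for n,box in(("top",(138,143,212,217)),("side",(175,228,270,325))):
    f=grab_frame(n); px=f["pixels"]; x0,y0,x1,y1=box
    c=cv2.resize(px[y0:y1,x0:x1],None,fx=k,fy=k,interpolation=cv2.INTER_CUBIC).astype(int)
    m=((c[:,:,0]>150)&(c[:,:,0]-c[:,:,2]>4)).astype(np.uint8)
    m=cv2.morphologyEx(m,cv2.MORPH_OPEN,np.ones((9,9)))
    cv2.imwrite(f"pics/m_{n}.png",m*255)
    N,L,st,_=cv2.connectedComponentsWithStats(m)
    for i in range(1,N):
        if st[i,4]<2500: continue
        v,u=np.nonzero(L==i); uv=np.c_[(u+.5)/k-.5+x0,(v+.5)/k-.5+y0]
        q=ray(f,uv,.1)[:,:2].astype(np.float32)*1000
        r=cv2.minAreaRect(q); print(n,st[i],np.round(r[0],1),np.round(r[1],1),round(r[2],1))
T=np.load("top0.npy"); q=T.reshape(-1,3); q=q[~np.isnan(q[:,0])]
d=np.hypot(q[:,0]-.56,q[:,1]-.222)
o=q[(d<.16)&(q[:,2]>.12)]; print("tall near vise",len(o), o.min(0) if len(o) else 0, o.max(0) if len(o) else 0)
```

```text
0.014
top [  65   57  191  239 8954] [568.5 243.1] [25.5 92.3] 57.4
top [ 207  169  135  173 4597] [541.  201.7] [10.1 74. ] 57.7
side [  251   139   280   192 14230] [538.5 199.8] [12.8 80.3] 57.3
side [   53   244   360   273 24868] [566.4 243.4] [24.9 91.5] 57.2
tall near vise 1186 [0.63334695 0.22938201 0.12001984] [0.71973873 0.36191446 0.20868503]
```

servo_tool:
  deltas:
    - [[100,0.0195,-0.043,0,2.25],[100,0.0195,-0.043,0,2.25],[100,0.0195,-0.043,0,2.25],[100,0.0195,-0.043,0,2.25],[100,0.0195,-0.043,0,2.25],[100,0.0195,-0.043,0,2.25],[100,0.0195,-0.043,0,2.25],[100,0.0195,-0.043,0,2.25]]

```text
time: 1.1
tool_pos: [0.3486, 0.249, 0.2455]
tool_rot: [0.0, -0.002, 1.0, 0.0]
contact_force: [1.4, 0.4, -0.4]
gripper_width: 0.998
grasp_force: 0.0
```

servo_tool:
  deltas:
    - [[60,0.0195,-0.043,0,0],[60,0.0195,-0.043,0,0],[60,0.0195,-0.043,0,0],[60,0.0195,-0.043,0,0],[60,0.0195,-0.043,0,0],[60,0.0195,-0.043,0,0],[60,0.0195,-0.043,0,0],[60,0.0195,-0.043,0,0]]

```text
time: 1.9
tool_pos: [0.5048, -0.0954, 0.2455]
tool_rot: [0.0, -0.0, 1.0, -0.0]
contact_force: [1.2, 0.7, 0.7]
gripper_width: 0.6
grasp_force: 0.0
```

servo_tool:
  deltas:
    - [[60,0.0227,-0.0436,0,0],[60,0,0,-0.03,0],[60,0,0,-0.04,0],[60,0,0,-0.04,0],[60,0,0,-0.03,0],[60,0,0,-0.02,0],[60,0,0,-0.015,0],[60,0,0,-0.0075,0]]

```text
time: 2.7
tool_pos: [0.5263, -0.1367, 0.0614]
tool_rot: [-0.001, -0.001, 1.0, 0.0]
contact_force: [-0.3, -0.3, 0.3]
gripper_width: 0.601
grasp_force: 0.0
```

Run:
```python
from h import *
a=grab_frame("side");b=grab_frame("top")
A=cv2.resize(a["pixels"][140:210,205:295],None,fx=5,fy=5,interpolation=3);B=cv2.resize(b["pixels"][150:220,255:315],None,fx=5,fy=5,interpolation=3)
cv2.imwrite("pics/g1.png",np.hstack([A,B])[:,:,::-1])
```

```text
(no output)
```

View pics/g1.png

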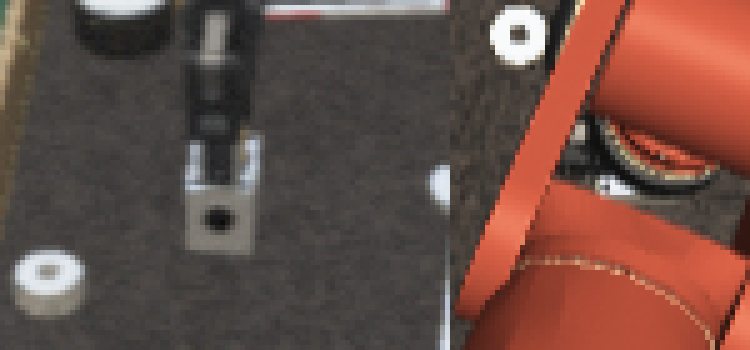

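The side view shows the finger in line with the adapter, with its tip just above the block's top. Closing now.

servo_tool:
  deltas:
    - [[30,0,-0.001,0.001,0],[0,0,0,0,0],[0,0,0,0,0],[0,0,0,0,0],[0,0,0,0,0],[0,0,0,0,0],[0,0,0,0,0],[0,0,0,0,0]]

```text
time: 3.6
tool_pos: [0.5284, -0.1388, 0.0658]
tool_rot: [0.002, -0.001, 1.0, -0.001]
contact_force: [-0.4, -1.6, 6.7]
gripper_width: 0.298
grasp_force: 58.8
```

servo_tool:
  deltas:
    - [[0,0,0,0,0],[0,0,0,0.01,0],[0,0,0,0.02,0],[0,0,0,0.03,0],[0,0,0,0.03,0],[0,0,0,0.03,0],[0,0,0,0.02,0],[0,0,0,0,0]]

```text
time: 4.4
tool_pos: [0.5284, -0.1383, 0.2073]
tool_rot: [0.003, -0.001, 1.0, -0.001]
contact_force: [0.5, -0.5, -2.8]
gripper_width: 0.298
grasp_force: 59.5
```

servo_tool:
  deltas:
    - [[0,0.0033,0.044,0,7],[0,0.0033,0.045,0,7],[0,0.0033,0.045,0,7.2],[0,0.0033,0.045,0,7.2],[0,0.0033,0.045,0,7.2],[0,0.0033,0.045,0,7.2],[0,0.0033,0.045,0,7.2],[0,0.0032,0.045,0,7.2]]

```text
time: 5.2
tool_pos: [0.5517, 0.2228, 0.201]
tool_rot: [-0.002, -0.482, 0.876, 0.001]
contact_force: [1.1, -0.5, -3.6]
gripper_width: 0.297
grasp_force: 59.9
```

servo_tool:
  deltas:
    - [[0,0,0.0028,0,0],[0,0,0,0,0.1],[0,0,0,0,0],[0,0,0,0,0],[0,0,0,0,0],[0,0,0,0,0],[0,0,0,0,0],[0,0,0,0,0]]

```text
time: 6.0
tool_pos: [0.5534, 0.2236, 0.204]
tool_rot: [0.0, -0.48, 0.877, -0.0]
contact_force: [-0.8, 0.2, -3.0]
gripper_width: 0.295
grasp_force: 60.0
```

Run:
```python
from h import *
print(manip.state()["tool_pos"],manip.state()["joint_pos"])
a=grab_frame("side");b=grab_frame("top")
cv2.imwrite("pics/s2.png",a["pixels"][:,:,::-1]);np.save("s2.npy",cloud(a))
A=cv2.resize(a["pixels"][200:330,160:290],None,fx=3.8,fy=3.8,interpolation=3);B=cv2.resize(b["pixels"][140:220,130:180],None,fx=6.1,fy=6.175,interpolation=3)
cv2.imwrite("pics/g2.png",np.hstack([A,B])[:,:,::-1])
```

```text
[0.55341754 0.22355422 0.20396797] [ 2.59275908e-01  1.49447166e-02  1.72137510e+00 -1.32605040e-05
  1.40501982e+00 -2.31243846e+00]
```

View pics/g2.png

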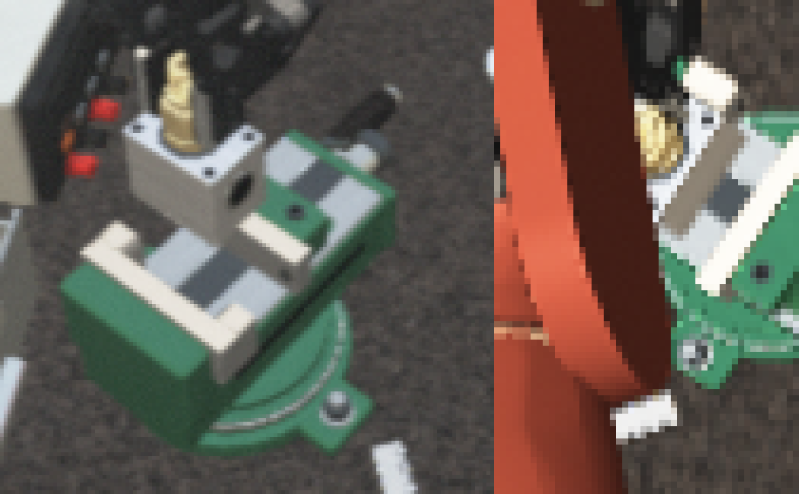

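The block hangs upright above the vise and looks square to the jaws. Side crop corners are about (127,130), (210,178) and (262,133). Next I'll measure its top face.

```bash
cat >> h.py <<'E'
def warm_or_cool(c): return None
def top_face(zt=None,show=False,box=(185,222,235,255),thr=170):
    f=grab_frame("side"); P=cloud(f); x0,y0,x1,y1=box;k=8
    c=cv2.resize(f["pixels"][y0:y1,x0:x1],None,fx=k,fy=k,interpolation=cv2.INTER_CUBIC).astype(int)
    m=((c[:,:,2]>thr)&(c[:,:,2]-c[:,:,0]>4)).astype(np.uint8)
    m=cv2.morphologyEx(m,cv2.MORPH_OPEN,np.ones((5,5)))
    N,L,st,_=cv2.connectedComponentsWithStats(m)
    keep=np.zeros_like(m)
    for i in range(1,N):
        if st[i,4]>150: keep|=(L==i).astype(np.uint8)
    v,u=np.nonzero(keep); uv=np.c_[(u+.5)/k-.5+x0,(v+.5)/k-.5+y0]
    z=P[np.rint(uv[:,1]).astype(int),np.rint(uv[:,0]).astype(int),2]; print("z",np.nanpercentile(z,[10,50,90]),len(z))
    q=ray(f,uv,np.nanmedian(z) if zt is None else zt)[:,:2].astype(np.float32)*1000
    r=cv2.minAreaRect(q); print(np.round(r[0],1),np.round(r[1],1),round(r[2],2)); return keep,c
E
python3 - <<'E'
from h import *
k,c=top_face(None,thr=165); k,c=top_face(.182,thr=165)
c=np.clip(c,0,255).astype(np.uint8); cv2.imwrite("pics/tf.png",np.hstack([c[:,:,::-1],np.dstack([k*255]*3)]))
E
```

```text
z [0.07424476 0.18177058 0.18303534] 14682
[544.7 232.4] [34.  75.9] 85.3
z [0.07404357 0.18174229 0.18279609] 14834
[544.6 232.8] [34.3 75.9] 85.35
```

View pics/tf.png

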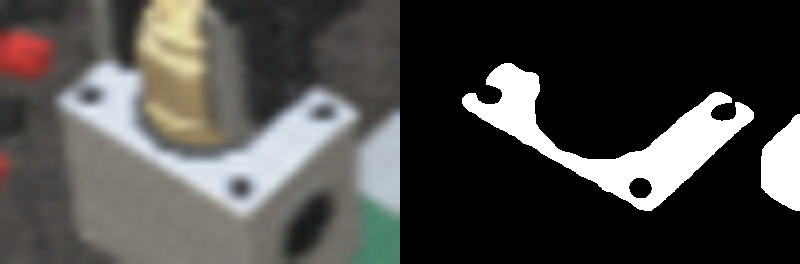

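```bash
sed -i 's/if st\[i,4\]>150:/if st[i,4]==st[1:,4].max():/' h.py
python3 - <<'E'
from h import *
top_face(.182,thr=165)
f=grab_frame("side"); q=ray(f,[[185+60/8,222+99/8],[185+245/8,222+213/8],[185+357/8,222+112/8]],.182)*1000
print(q.round(1), (q[0]+q[2])/2, [np.degrees(np.arctan2(*(q[i]-q[1])[[1,0]])) for i in(0,2)],[np.linalg.norm(q[i]-q[1]) for i in(0,2)])
E
```

```text
z [0.18057739 0.18191686 0.18301677] 12015
[551.6 224.1] [34.7 53.5] 61.27
[[581.4 225.4 182. ]
 [537.5 252.1 182. ]
 [519.3 222.6 182. ]] [550.36077887 223.98382408 182.        ] [np.float64(-31.312504016947774), np.float64(-121.73500487996124)] [np.float64(51.376683665758165), np.float64(34.61937776710334)]
```

servo_tool:
  deltas:
    - [[0,0.0017,-0.0011,0,-1],[0,0,0,-0.01,0],[0,0,0,-0.01,0],[0,0,0,-0.01,0],[0,0,0,0,0],[0,0,0,0,0],[0,0,0,0,0],[0,0,0,0,0]]

```text
time: 7.1
tool_pos: [0.5554, 0.2229, 0.1745]
tool_rot: [0.001, -0.472, 0.881, -0.0]
contact_force: [-0.1, 0.6, -2.7]
gripper_width: 0.295
grasp_force: 60.0
```

Run:
```python
from h import *
f=grab_frame("side")
cv2.imwrite("pics/s3.png",cv2.resize(f["pixels"][225:300,175:250],None,fx=8,fy=8,interpolation=3)[:,:,::-1])
```

```text
(no output)
```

View pics/s3.png

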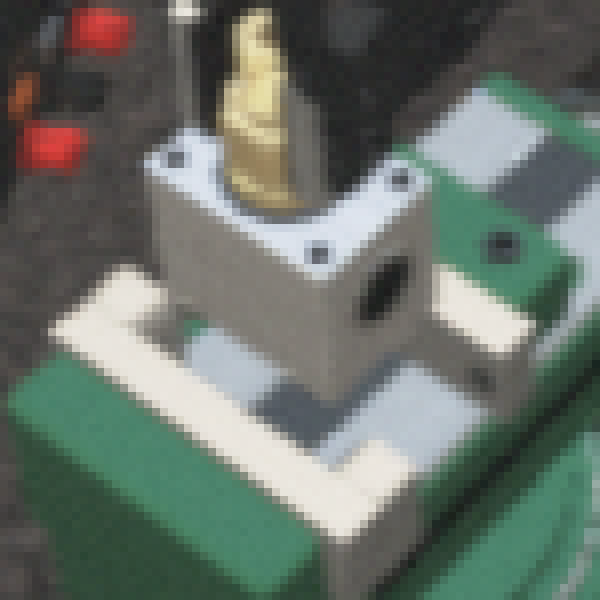

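The block hangs about 8 mm above the jaw tops. Crop corners are (148,165), (323,275) and (430,185) on its top face. The cheek tops' front inner corners are at about (168,295) and (378,440).

Run:
```python
from h import *
f=grab_frame("side")
a=np.radians(57.3);X=np.array([np.cos(a),np.sin(a)]);Y=np.array([-X[1],X[0]]);O=np.array([566.4,243.4])-40.45*X
def vp(uv,z):
    uv=np.array(uv,float); q=ray(f,np.c_[175+(uv[:,0]+.5)/8-.5,225+(uv[:,1]+.5)/8-.5],z)[:,:2]*1000-O
    return np.c_[q@X,q@Y].round(1)
print("blk top",vp([[148,165],[323,275],[430,185]],.1525).tolist())
print("blk bot",vp([[165,302],[332,400]],.1085).tolist())
print("cheeks",vp([[168,295],[128,322],[335,465],[378,440]],.1).tolist())
print("outer",vp([[122,265],[50,330],[342,540],[415,468]],.1).tolist())
# sub-pixel long edge
k,c=top_face(.1525,box=(188,236,232,264),thr=165)
v,u=np.nonzero(k); col=np.arange(60,190); low=np.array([v[u==x].max() for x in range(u.min()+15,u.max()-110)]); cx=np.arange(u.min()+15,u.max()-110)
q=ray(f,np.c_[188+(cx+.5)/8-.5,236+(low+.5)/8-.5],.1525)[:,:2].astype(np.float32)
l=cv2.fitLine(q,cv2.DIST_HUBER,0,.01,.01).ravel(); print("edge yaw",np.degrees(np.arctan2(l[1],l[0]))+90, len(q))
```

```text
blk top [[33.0, -25.6], [31.6, 24.5], [-0.6, 25.6]]
blk bot [[34.6, -24.8], [31.0, 22.9]]
cheeks [[28.4, -31.3], [39.5, -32.8], [38.8, 30.4], [28.1, 33.3]]
outer [[28.8, -45.8], [52.0, -44.9], [51.8, 44.5], [28.6, 44.5]]
z [0.15128319 0.1525454  0.15370012] 11865
[553.6 222.3] [35.8 53.3] 59.11
edge yaw 59.479942 157
```

servo_tool:
  deltas:
    - [[0,0.0007,0.002,0,-2],[0,0,0,0,0],[0,0,0,-0.006,0],[0,0,0,-0.006,0],[0,0,0,-0.006,0],[0,0,0,-0.004,0],[0,0,0,0,0],[0,0,0,0,0]]

```text
time: 8.05
tool_pos: [0.5557, 0.2247, 0.1516]
tool_rot: [-0.0, -0.457, 0.889, 0.0]
contact_force: [0.3, -0.4, -3.0]
gripper_width: 0.295
grasp_force: 60.0
```

Run:
```python
from h import *
print(manip.state()["ft_torque"])
f=grab_frame("side")
a=np.radians(57.3);X=np.array([np.cos(a),np.sin(a)]);Y=np.array([-X[1],X[0]]);O=np.array([566.4,243.4])-40.45*X
k,c=top_face(.1295,box=(188,240,234,274),thr=165)
v,u=np.nonzero(k); cx=np.arange(u.min()+15,u.max()-110); low=np.array([v[u==x].max() for x in cx])
q=ray(f,np.c_[188+(cx+.5)/8-.5,240+(low+.5)/8-.5],.1295)[:,:2].astype(np.float32)
l=cv2.fitLine(q,cv2.DIST_HUBER,0,.01,.01).ravel(); print("edge yaw",np.degrees(np.arctan2(l[1],l[0]))+90)
for i in (u.argmin(),v.argmax(),u.argmax()):
    p=ray(f,[[188+u[i]/8-.44,240+v[i]/8-.44]],.1295)[0,:2]*1000-O; print(p@X,p@Y)
cv2.imwrite("pics/s4.png",cv2.resize(f["pixels"][225:300,175:250],None,fx=8,fy=8,interpolation=3)[:,:,::-1])
```

```text
[0.03281992 0.0074065  0.01382157]
z [0.12852539 0.13007074 0.13118364] 11622
[554.3 223.9] [35.8 53.7] 58.08
edge yaw 57.6339
33.24787960013761 -26.742508533330128
34.988538956721065 23.71977796258291
0.3227062707203071 25.014433708023187
```

View pics/s4.png

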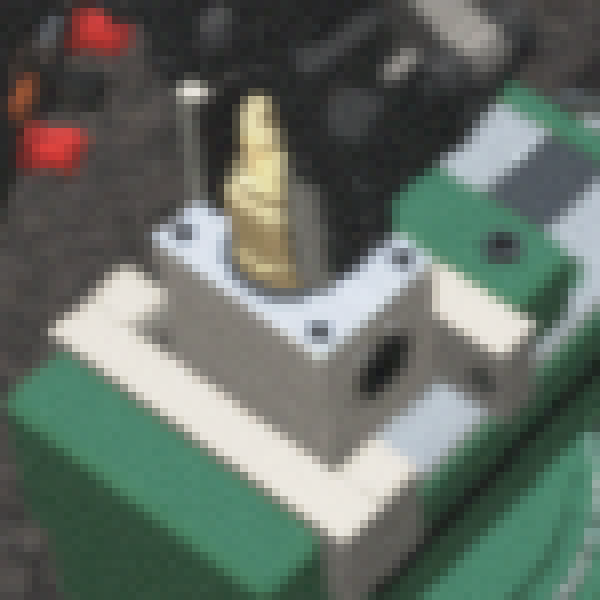

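The block is square and already between the cheeks without any contact force. Lowering it the last 12 mm.

servo_tool:
  deltas:
    - [[0,-0.0005,0.0004,-0.003,0],[0,0,0,-0.003,0],[0,0,0,-0.002,0],[0,0,0,-0.002,0],[0,0,0,-0.001,0],[0,0,0,0,0],[0,0,0,0,0],[0,0,0,0,0]]

```text
time: 8.95
tool_pos: [0.5553, 0.2252, 0.141]
tool_rot: [0.0, -0.457, 0.89, -0.0]
contact_force: [-1.1, 0.1, -4.0]
gripper_width: 0.297
grasp_force: 60.0
```

servo_tool:
  deltas:
    - [[0,0,0,-0.001,0],[0,0,0,-0.001,0],[0,0,0,0,0],[0,0,0,0,0],[0,0,0,0,0],[0,0,0,0,0],[0,0,0,0,0],[0,0,0,0,0]]

```text
time: 9.75
tool_pos: [0.5557, 0.2252, 0.1398]
tool_rot: [0.001, -0.457, 0.89, -0.0]
contact_force: [-1.7, -1.7, 5.2]
gripper_width: 0.294
grasp_force: 60.8
```

servo_tool:
  deltas:
    - [[45,0,0,0,0],[60,0,0,0,0],[60,0,0,0,0],[60,0,0,0.005,0],[60,0,0,0.015,0],[60,0,0,0.03,0],[60,0,0,0.03,0],[60,0,0,0.02,0]]

```text
time: 10.55
tool_pos: [0.5563, 0.2255, 0.2431]
tool_rot: [0.002, -0.457, 0.889, -0.001]
contact_force: [0.4, -0.2, 0.6]
gripper_width: 0.604
grasp_force: 0.0
```

Run:
```python
from h import *
f=grab_frame("side"); P=cloud(f)
a=np.radians(57.3);X=np.array([np.cos(a),np.sin(a)]);Y=np.array([-X[1],X[0]]);O=np.array([566.4,243.4])-40.45*X
k,c=top_face(.118,box=(188,240,234,278),thr=165)
v,u=np.nonzero(k); 
for i in (u.argmin(),v.argmax(),u.argmax()):
    p=ray(f,[[188+u[i]/8-.44,240+v[i]/8-.44]],.118)[0,:2]*1000-O; print(p@X,p@Y)
cv2.imwrite("pics/s5.png",cv2.resize(f["pixels"][210:300,165:265],None,fx=6,fy=6,interpolation=3)[:,:,::-1])
```

```text
z [0.11673223 0.11792698 0.1192461 ] 12785
[554.1 224.8] [35.2 52.8] 57.24
33.4327339423439 -25.94682118155489
35.219280014357196 24.41237444112841
1.7770560270547202 25.124763544802203
```

View pics/s5.png

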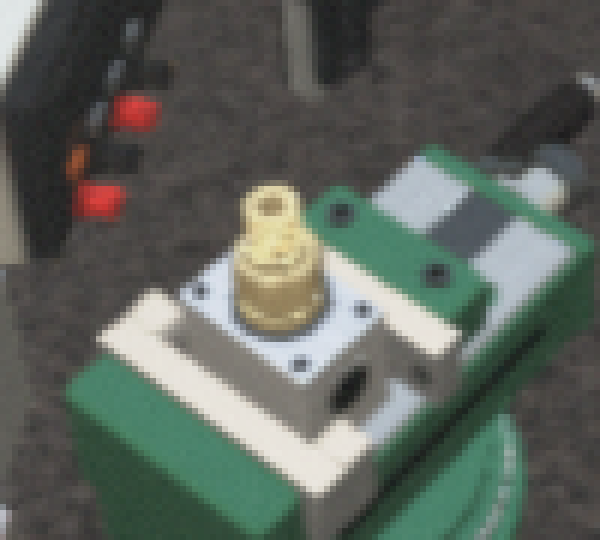

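The block now sits on the bed with its top at 118 mm, square and between the cheeks, with the gripper clear. Next I'll measure the crank handle.

```bash
cat >> h.py <<'E'
A57=np.radians(57.3);VX=np.array([np.cos(A57),np.sin(A57)]);VY=np.array([-VX[1],VX[0]]);VO=np.array([545.6,209.2])
def handle(f,P=None):
    P=cloud(f) if P is None else P
    px=f["pixels"] if isinstance(f,dict) else f
    q=P*1000; x=(q[:,:,:2]-VO)@VX; y=(q[:,:,:2]-VO)@VY
    m=(px.max(2)<75)&(x<-128)&(x>-175)&(abs(y)<60)&(q[:,:,2]>15)&(q[:,:,2]<110)
    Z=q[:,:,2][m];X=x[m];Yv=y[m]
    print("n",m.sum(),"x",np.percentile(X,[2,50,98]).round(1),"y",np.percentile(Yv,[2,50,98]).round(1),"z",np.percentile(Z,[5,50,95]).round(1))
    c=(X>-160)&(X<-132); print("  mid y",Yv[c].mean().round(1),"z",Z[c].mean().round(1))
E
python3 - <<'E'
from h import *
handle(cv2.imread("pics/top0.png")[:,:,::-1],np.load("top0.npy"))
handle(cv2.imread("pics/side0.png")[:,:,::-1],np.load("side0.npy"))
print(manip.state()["joint_pos"])
E
```

```text
n 90 x [-168.8 -148.2 -128.9] y [-38.4 -29.3 -21.4] z [34.6 42.  45.2]
  mid y -29.6 z 41.3
n 111 x [-168.6 -150.9 -129.8] y [-36.5 -26.4 -20.4] z [34.2 42.9 45.5]
  mid y -26.7 z 42.3
[ 2.61167066e-01 -8.05025878e-03  1.67547057e+00  4.54091145e-06
  1.46469591e+00 -2.25878651e+00]
```

servo_tool:
  deltas:
    - [[60,-0.017,-0.0394,0,0.7],[60,-0.017,-0.0394,0,0.7],[60,-0.017,-0.0394,0,0.7],[60,-0.0171,-0.0394,0,0.8],[60,0,0,-0.04,0],[60,0,0,-0.04,0],[60,0,0,-0.04,0],[60,0,0,0,0]]

```text
time: 11.45
tool_pos: [0.4817, 0.0674, 0.1118]
tool_rot: [-0.006, -0.479, 0.878, 0.003]
contact_force: [-1.8, 0.2, -0.6]
gripper_width: 0.601
grasp_force: 0.0
```

servo_tool:
  deltas:
    - [[60,0,0,0,0],[60,0,0,0,0],[60,0,0,0,0],[60,0,0,0,0],[60,0,0,0,0],[60,0,0,0,0],[60,0,0,0,0],[60,0,0,0,0]]

```text
time: 12.25
tool_pos: [0.4871, 0.0676, 0.1188]
tool_rot: [-0.0, -0.479, 0.878, 0.0]
contact_force: [-0.2, -0.4, 0.3]
gripper_width: 0.6
grasp_force: 0.0
```

Run:
```python
from h import *
print(manip.state()["tool_pos"])
handle(grab_frame("side"))
```

```text
[0.48706847 0.06756105 0.11879336]
n 115 x [-167.7 -150.6 -128.8] y [-48.5 -26.2 -20.5] z [35.6 43.  46.4]
  mid y -27.9 z 44.7
```

servo_tool:
  deltas:
    - [[60,0.001,0,-0.02,0],[60,0,0,-0.02,0],[60,0,0,-0.02,0],[60,0,0,-0.012,0],[60,0,0,-0.01,0],[60,0,0,0,0],[60,0,0,0,0],[60,0,0,0,0]]

```text
time: 13.1
tool_pos: [0.489, 0.0676, 0.0379]
tool_rot: [0.001, -0.479, 0.878, -0.0]
contact_force: [0.3, 0.1, 0.2]
gripper_width: 0.601
grasp_force: 0.0
```

servo_tool:
  deltas:
    - [[0,0,0,0,0],[0,0,0,0,0],[0,0,0,0,0],[0,0,0,0,0],[0,0,0,0,0],[0,0,0,0,0],[0,0,0,0,0],[0,0,0,0,0]]

```text
time: 13.9
tool_pos: [0.4893, 0.0671, 0.0375]
tool_rot: [0.001, -0.479, 0.878, -0.001]
contact_force: [3.9, -3.3, -0.3]
gripper_width: 0.194
grasp_force: 58.6
```

Run:
```python
import numpy as np
from h import VY
th=np.radians(np.arange(128,128+12*31,12)); y=-36*np.sin(th); z=36*np.cos(th)
W=np.round(np.c_[y*VY[0],y*VY[1],z]/1000,4); d=np.diff(W,axis=0)
for i in range(30): print(128+12*i,d[i].round(4).tolist())
```

```text
128 [-0.0044, 0.0028, -0.0054]
140 [-0.0053, 0.0034, -0.0042]
152 [-0.0058, 0.0037, -0.0028]
164 [-0.0063, 0.004, -0.0013]
176 [-0.0063, 0.0041, 0.0003]
188 [-0.0062, 0.004, 0.0018]
200 [-0.0057, 0.0036, 0.0033]
212 [-0.0049, 0.0032, 0.0046]
224 [-0.0041, 0.0026, 0.0058]
236 [-0.003, 0.0019, 0.0066]
248 [-0.0017, 0.0012, 0.0072]
260 [-0.0005, 0.0002, 0.0076]
272 [0.0009, -0.0005, 0.0074]
284 [0.0022, -0.0014, 0.0071]
296 [0.0033, -0.0022, 0.0064]
308 [0.0044, -0.0028, 0.0054]
320 [0.0053, -0.0034, 0.0042]
332 [0.0058, -0.0037, 0.0028]
344 [0.0063, -0.004, 0.0013]
356 [0.0063, -0.0041, -0.0003]
368 [0.0062, -0.004, -0.0018]
380 [0.0057, -0.0036, -0.0033]
392 [0.0049, -0.0032, -0.0046]
404 [0.0041, -0.0026, -0.0058]
416 [0.003, -0.0019, -0.0066]
428 [0.0017, -0.0012, -0.0072]
440 [0.0005, -0.0002, -0.0076]
452 [-0.0009, 0.0005, -0.0074]
464 [-0.0022, 0.0014, -0.0071]
476 [-0.0033, 0.0022, -0.0064]
```

servo_tool:
  deltas:
    - [[0,-0.0044,0.0028,-0.0054,0],[0,-0.0053,0.0034,-0.0042,0],[0,-0.0058,0.0037,-0.0028,0],[0,-0.0063,0.004,-0.0013,0],[0,-0.0063,0.0041,0.0003,0],[0,-0.0062,0.004,0.0018,0],[0,0,0,0,0],[0,0,0,0,0]]

```text
time: 14.7
tool_pos: [0.4536, 0.0899, 0.0252]
tool_rot: [-0.0, -0.479, 0.878, 0.001]
contact_force: [1.0, 1.2, 0.1]
gripper_width: 0.193
grasp_force: 59.5
```

servo_tool:
  deltas:
    - [[0,-0.0057,0.0036,0.0033,0],[0,-0.0049,0.0032,0.0046,0],[0,-0.0041,0.0026,0.0058,0],[0,-0.003,0.0019,0.0066,0],[0,-0.0017,0.0012,0.0072,0],[0,-0.0005,0.0002,0.0076,0],[0,0.0009,-0.0005,0.0074,0],[0,0,0,0,0]]

```text
time: 15.5
tool_pos: [0.4354, 0.1015, 0.068]
tool_rot: [0.001, -0.479, 0.878, -0.001]
contact_force: [5.0, -1.8, -1.6]
gripper_width: 0.191
grasp_force: 59.7
```

servo_tool:
  deltas:
    - [[0,0.0022,-0.0014,0.0071,0],[0,0.0033,-0.0022,0.0064,0],[0,0.0044,-0.0028,0.0054,0],[0,0.0053,-0.0034,0.0042,0],[0,0.0058,-0.0037,0.0028,0],[0,0.0063,-0.004,0.0013,0],[0,0.0063,-0.0041,-0.0003,0],[0,0,0,0,0]]

```text
time: 16.3
tool_pos: [0.4675, 0.081, 0.0943]
tool_rot: [-0.001, -0.479, 0.878, 0.002]
contact_force: [-2.7, 3.6, 3.9]
gripper_width: 0.186
grasp_force: 60.6
```

servo_tool:
  deltas:
    - [[0,0.0062,-0.004,-0.0018,0],[0,0.0057,-0.0036,-0.0033,0],[0,0.0049,-0.0032,-0.0046,0],[0,0.0041,-0.0026,-0.0058,0],[0,0.003,-0.0019,-0.0066,0],[0,0.0017,-0.0012,-0.0072,0],[0,0.0005,-0.0002,-0.0076,0],[0,0,0,0,0]]

```text
time: 17.1
tool_pos: [0.4951, 0.0634, 0.0577]
tool_rot: [0.001, -0.479, 0.878, -0.0]
contact_force: [3.5, 0.1, -2.2]
gripper_width: 0.192
grasp_force: 60.2
```

servo_tool:
  deltas:
    - [[0,-0.0009,0.0005,-0.0074,0],[0,-0.0022,0.0014,-0.0071,0],[0,-0.0033,0.0022,-0.0064,0],[0,-0.0044,0.0028,-0.0054,0],[0,-0.0053,0.0034,-0.0042,0],[0,-0.0058,0.0037,-0.0028,0],[0,-0.0063,0.004,-0.0013,0],[0,0,0,0,0]]

```text
time: 17.9
tool_pos: [0.4667, 0.0815, 0.0229]
tool_rot: [0.001, -0.479, 0.878, -0.001]
contact_force: [5.4, 0.3, -5.4]
gripper_width: 0.193
grasp_force: 60.0
```

Run:
```python
from h import *
f=grab_frame("side"); k,c=top_face(.118,box=(188,240,234,278),thr=165)
v,u=np.nonzero(k)
for i in (u.argmin(),v.argmax(),u.argmax()):
    p=ray(f,[[188+u[i]/8-.44,240+v[i]/8-.44]],.118)[0,:2]*1000-(np.array([566.4,243.4])-40.45*VX); print(p@VX,p@VY)
```

```text
z [0.11677488 0.11793534 0.11905001] 13172
[554.6 226.4] [35.3 53.1] 58.98
36.53466281817721 -25.301205055009895
36.12002053637725 24.96371966604776
2.6093757067210515 24.976246311287642
```

servo_tool:
  deltas:
    - [[0,-0.0063,0.0041,0.0003,0],[0,-0.0062,0.004,0.0018,0],[0,-0.0057,0.0036,0.0033,0],[0,-0.0049,0.0032,0.0046,0],[0,-0.0041,0.0026,0.0058,0],[0,-0.003,0.0019,0.0066,0],[0,-0.0017,0.0012,0.0072,0],[0,-0.0005,0.0002,0.0076,0]]

```text
time: 18.8
tool_pos: [0.4343, 0.1022, 0.0597]
tool_rot: [0.001, -0.479, 0.878, -0.001]
contact_force: [8.9, -0.9, -8.3]
gripper_width: 0.19
grasp_force: 59.5
```

servo_tool:
  deltas:
    - [[0,0.0009,-0.0005,0.0074,0],[0,0.0022,-0.0014,0.0071,0],[0,0.0033,-0.0022,0.0064,0],[0,0.0044,-0.0028,0.0054,0],[0,0.0053,-0.0034,0.0042,0],[0,0,0,0,0],[0,0,0,0,0],[0,0,0,0,0]]

```text
time: 19.6
tool_pos: [0.4485, 0.0931, 0.089]
tool_rot: [-0.001, -0.479, 0.878, 0.002]
contact_force: [1.9, 5.8, -4.8]
gripper_width: 0.187
grasp_force: 60.0
```

Run:
```python
from h import *
f=grab_frame("side"); k,c=top_face(.118,box=(188,240,234,278),thr=165)
v,u=np.nonzero(k)
for i in (u.argmin(),v.argmax(),u.argmax()):
    p=ray(f,[[188+u[i]/8-.44,240+v[i]/8-.44]],.118)[0,:2]*1000-(np.array([566.4,243.4])-40.45*VX); print(p@VX,p@VY)
```

```text
z [0.11656212 0.11788188 0.11920787] 13117
[555.9 228.6] [35.4 53.2] 59.45
39.06481216742388 -23.96816646858112
39.052527759388354 24.211341886236642
5.16985990728483 24.889843197833958
```

servo_tool:
  deltas:
    - [[0,0.0058,-0.0037,0.0028,0],[0,0.0063,-0.004,0.0013,0],[0,0.0063,-0.0041,-0.0003,0],[0,0.0062,-0.004,-0.0018,0],[0,0,0,0,0],[0,0,0,0,0],[0,0,0,0,0],[0,0,0,0,0]]

```text
time: 20.5
tool_pos: [0.4739, 0.0769, 0.0928]
tool_rot: [-0.0, -0.479, 0.878, 0.001]
contact_force: [-3.0, 4.8, 4.9]
gripper_width: 0.191
grasp_force: 61.2
```

servo_tool:
  deltas:
    - [[0,0.0057,-0.0036,-0.0033,0],[0,0.0049,-0.0032,-0.0046,0],[0,0.0041,-0.0026,-0.0058,0],[0,0,0,0,0],[0,0,0,0,0],[0,0,0,0,0],[0,0,0,0,0],[0,0,0,0,0]]

```text
time: 21.3
tool_pos: [0.4893, 0.0671, 0.0799]
tool_rot: [0.0, -0.479, 0.878, 0.0]
contact_force: [-3.2, 2.1, 6.9]
gripper_width: 0.192
grasp_force: 61.6
```

servo_tool:
  deltas:
    - [[0,0.003,-0.0019,-0.0066,0],[0,0.0012,-0.0008,-0.0048,0],[0,0,0,0,0],[0,0,0,0,0],[0,0,0,0,0],[0,0,0,0,0],[0,0,0,0,0],[0,0,0,0,0]]

```text
time: 22.1
tool_pos: [0.4938, 0.0642, 0.0694]
tool_rot: [0.0, -0.479, 0.878, -0.0]
contact_force: [-5.3, 1.9, 12.2]
gripper_width: 0.189
grasp_force: 62.1
```

servo_tool:
  deltas:
    - [[0,0.0003,-0.0002,-0.002,0],[0,0,0,0,0],[0,0,0,0,0],[0,0,0,0,0],[0,0,0,0,0],[0,0,0,0,0],[0,0,0,0,0],[0,0,0,0,0]]

```text
time: 22.9
tool_pos: [0.4942, 0.064, 0.0681]
tool_rot: [-0.0, -0.48, 0.878, -0.0]
contact_force: [-6.8, 2.1, 16.1]
gripper_width: 0.19
grasp_force: 62.4
```

servo_tool:
  deltas:
    - [[40,0,0,0,0],[60,0,0,0,0],[60,0,0,0,0],[60,0,0,0,0],[60,0,0,0.01,0],[60,0,0,0.03,0],[60,0,0,0.04,0],[60,0,0,0.04,0]]

```text
time: 23.7
tool_pos: [0.4934, 0.0637, 0.1872]
tool_rot: [-0.0, -0.479, 0.878, 0.0]
contact_force: [0.2, -0.3, -0.1]
gripper_width: 0.604
grasp_force: 0.0
```

servo_tool:
  deltas:
    - [[60,-0.02,-0.04,0.01,0],[60,-0.02,-0.04,0,0],[60,0,-0.04,0,0],[60,0,-0.04,0,0],[60,0,0,0,0],[60,0,0,0,0],[60,0,0,0,0],[60,0,0,0,0]]

```text
time: 24.5
tool_pos: [0.4539, -0.0951, 0.1957]
tool_rot: [0.0, -0.48, 0.877, 0.0]
contact_force: [0.6, 0.5, 0.3]
gripper_width: 0.595
grasp_force: 0.0
```

Run:
```python
from h import *
f=grab_frame("side"); k,c=top_face(.118,box=(188,240,234,278),thr=165)
v,u=np.nonzero(k)
for i in (u.argmin(),v.argmax(),u.argmax()):
    p=ray(f,[[188+u[i]/8-.44,240+v[i]/8-.44]],.118)[0,:2]*1000-(np.array([566.4,243.4])-40.45*VX); print(p@VX,p@VY)
handle(f); handle(grab_frame("top"))
```

```text
z [0.11642318 0.11777809 0.11920134] 12709
[556.  228.9] [36.1 52.6] 58.96
39.00537334658158 -24.343284690824547
39.224396289101755 25.250046691725363
5.377608836220749 25.07486517336674
n 133 x [-168.2 -146.6 -129.1] y [-26.4 -16.  -11.1] z [84.4 93.  95.1]
  mid y -17.1 z 91.7
n 101 x [-169.3 -149.3 -129.6] y [-29.6 -20.7 -12. ] z [85.4 91.9 95.8]
  mid y -20.8 z 91.8
```

The block is home, but the crank sprang or was dragged back to about 35° past contact when I released it. I'll push the handle down again from above with closed fingertips, which can't drag it back.

servo_tool:
  deltas:
    - [[0,0.0064,0.0334,0,0],[0,0.0064,0.0334,0,0],[0,0.0064,0.0334,0,0],[0,0.0064,0.0334,-0.01,0],[0,0.0064,0.0332,-0.03,0],[0,0,0,-0.03,0],[0,0,0,0,0],[0,0,0,0,0]]

```text
time: 25.45
tool_pos: [0.4854, 0.0709, 0.1256]
tool_rot: [-0.001, -0.48, 0.878, 0.0]
contact_force: [-0.4, -0.2, 0.1]
gripper_width: -0.002
grasp_force: 0.0
```

servo_tool:
  deltas:
    - [[0,0,0,-0.004,0],[0,0,0,-0.004,0],[0,0,0,-0.004,0],[0,0,0,-0.002,0],[0,0,0,-0.002,0],[0,0,0,0,0],[0,0,0,0,0],[0,0,0,0,0]]

```text
time: 26.25
tool_pos: [0.4859, 0.0707, 0.1099]
tool_rot: [0.0, -0.479, 0.878, -0.0]
contact_force: [0.6, 1.1, 0.4]
gripper_width: -0.004
grasp_force: 0.0
```

servo_tool:
  deltas:
    - [[0,0.002,-0.0013,-0.004,0],[0,0.002,-0.0013,-0.005,0],[0,0.002,-0.0013,-0.005,0],[0,0.0015,-0.001,-0.005,0],[0,0,0,0,0],[0,0,0,0,0],[0,0,0,0,0],[0,0,0,0,0]]

```text
time: 27.05
tool_pos: [0.4941, 0.0661, 0.0912]
tool_rot: [0.001, -0.479, 0.878, -0.0]
contact_force: [6.5, 0.6, 1.0]
gripper_width: -0.003
grasp_force: 2.1
```

Run:
```python
from h import *
handle(grab_frame("side"))
f=grab_frame("side"); P=cloud(f)*1000; x=(P[:,:,:2]-VO)@VX; y=(P[:,:,:2]-VO)@VY
for lo in range(-172,-112,8):
    m=(x>lo)&(x<lo+8)&(abs(y)<60)&(P[:,:,2]>15)&(P[:,:,2]<105)
    if m.sum()>3: print(lo,m.sum(),"y",np.percentile(y[m],[5,50,95]).round(),"z",np.percentile(P[:,:,2][m],[5,50,95]).round())
```

```text
n 190 x [-169.6 -144.3 -129.1] y [-44.8  -9.6  -1.8] z [ 89.2  98.  104.6]
  mid y -14.6 z 97.4
-172 17 y [-16.  -7.  -3.] z [ 90.  96. 100.]
-164 24 y [-16.  -7.  -2.] z [ 91.  97. 100.]
-156 35 y [-21.  -8.  -3.] z [ 90.  98. 101.]
-148 63 y [-45. -20.  -3.] z [ 86.  97. 103.]
-140 72 y [-39. -28.  -2.] z [ 82.  96. 104.]
-132 32 y [-16.  -6.  -3.] z [ 88.  96. 100.]
-124 51 y [-14.  -2.  11.] z [58. 83. 99.]
-116 115 y [-16.  -4.  10.] z [56. 74. 97.]
```

servo_tool:
  deltas:
    - [[0,0.002,-0.0013,0.02,0],[0,0,0,0.03,0],[60,0,0,0,0],[60,0,0,0,0],[60,-0.0115,0.006,0,0],[60,-0.0115,0.0068,0,0],[60,0,0,0,0],[60,0,0,0,0]]

```text
time: 27.95
tool_pos: [0.4714, 0.0776, 0.14]
tool_rot: [-0.0, -0.48, 0.877, 0.0]
contact_force: [-0.1, -0.3, -0.4]
gripper_width: 0.602
grasp_force: 0.0
```

Run:
```python
from h import *
handle(grab_frame("side")); print(manip.state()["tool_pos"])
```

```text
n 137 x [-168.6 -147.3 -128.4] y [-15.2  -5.   -0.6] z [ 89.6  98.  100.9]
  mid y -6.4 z 97.3
[0.47191626 0.07742377 0.14038867]
```

servo_tool:
  deltas:
    - [[60,0,0,-0.02,0],[60,0,0,-0.015,0],[60,0,0,-0.011,0],[60,0,0,0,0],[60,0,0,0,0],[0,0,0,0,0],[0,0,0,0,0],[0,0,0,0,0]]

```text
time: 28.8
tool_pos: [0.473, 0.0772, 0.0958]
tool_rot: [0.001, -0.479, 0.878, -0.0]
contact_force: [-0.9, 0.0, 1.9]
gripper_width: 0.193
grasp_force: 58.5
```

servo_tool:
  deltas:
    - [[0,0,0,0,0],[0,0,0,0,0],[0,0,0,0,0],[0,0,0,0,0],[0,0.0062,-0.004,-0.0025,0],[0,0.0057,-0.0036,-0.0037,0],[0,0.0047,-0.0031,-0.005,0],[0,0,0,0,0]]

```text
time: 29.6
tool_pos: [0.4884, 0.0674, 0.0838]
tool_rot: [-0.001, -0.479, 0.878, 0.002]
contact_force: [-3.3, 4.0, 7.2]
gripper_width: 0.186
grasp_force: 59.2
```

servo_tool:
  deltas:
    - [[0,0.0036,-0.0022,-0.0062,0],[0,0.0023,-0.0015,-0.0069,0],[0,0.0009,-0.0006,-0.0061,0],[0,0,0,0,0],[0,0,0,0,0],[0,0,0,0,0],[0,0,0,0,0],[0,0,0,0,0]]

```text
time: 30.4
tool_pos: [0.4951, 0.0631, 0.0656]
tool_rot: [-0.001, -0.479, 0.878, 0.001]
contact_force: [-7.2, 2.5, 13.4]
gripper_width: 0.19
grasp_force: 59.9
```

Run:
```python
from h import *
handle(grab_frame("side"))
```

```text
n 344 x [-159.7 -144.  -129.9] y [-56.2 -28.    1.3] z [ 63.6  86.4 107.8]
  mid y -30.0 z 87.3
```

servo_tool:
  deltas:
    - [[30,0,0,0,0],[40,0,0,0,0],[50,0,0,0,0],[60,0,0,0,0],[60,0,0,0,0],[60,0,0,0,0],[60,0,0,0,0],[60,0,0,0,0]]

```text
time: 31.25
tool_pos: [0.4959, 0.0621, 0.0644]
tool_rot: [0.0, -0.479, 0.878, -0.0]
contact_force: [0.5, -0.2, 0.4]
gripper_width: 0.598
grasp_force: 0.0
```

Run:
```python
from h import *
f=grab_frame("side"); P=cloud(f)*1000; x=(P[:,:,:2]-VO)@VX; y=(P[:,:,:2]-VO)@VY
for lo in (-172,-168,-164,-132,-128,-124,-120,-116):
    m=(x>lo)&(x<lo+4)&(abs(y)<60)&(P[:,:,2]>20)&(P[:,:,2]<105)
    if m.sum()>3: print(lo,m.sum(),"y",np.percentile(y[m],[5,50,95]).round(),"z",np.percentile(P[:,:,2][m],[5,50,95]).round())
```

```text
-132 17 y [-25. -18. -13.] z [83. 92. 94.]
-128 13 y [-28. -19. -13.] z [86. 91. 93.]
-124 19 y [-24. -16.   8.] z [66. 89. 93.]
-120 38 y [-24.  -5.  11.] z [60. 73. 94.]
-116 95 y [-26. -13.  11.] z [58. 75. 92.]
```

servo_tool:
  deltas:
    - [[60,-0.0065,0.0042,0.01,0],[60,-0.007,0.0044,0.014,0],[60,0,0,0,0],[60,0,0,0,0],[0,0,0,0,0],[0,0,0,0,0],[0,0,0,0,0],[0,0,0,0,0]]

```text
time: 32.1
tool_pos: [0.4821, 0.0706, 0.0881]
tool_rot: [-0.0, -0.479, 0.878, -0.0]
contact_force: [-0.2, -1.4, 1.3]
gripper_width: 0.193
grasp_force: 58.5
```

servo_tool:
  deltas:
    - [[0,0,0,0,0],[0,0.0047,-0.003,-0.0048,0],[0,0.0039,-0.0025,-0.006,0],[0,0.0028,-0.0018,-0.0067,0],[0,0.0013,-0.0009,-0.0066,0],[0,0,0,0,0],[0,0,0,0,0],[0,0,0,0,0]]

```text
time: 32.9
tool_pos: [0.4944, 0.0628, 0.0654]
tool_rot: [-0.001, -0.479, 0.878, 0.001]
contact_force: [-7.9, -0.7, 11.5]
gripper_width: 0.189
grasp_force: 59.8
```

servo_tool:
  deltas:
    - [[0,0,0,0.001,0],[0,0,0,0,0],[0,0,0,0,0],[0,0,0,0,0],[0,0,0,0,0],[0,0,0,0,0],[0,0,0,0,0],[0,0,0,0,0]]

```text
time: 33.7
tool_pos: [0.4943, 0.0629, 0.0658]
tool_rot: [-0.001, -0.479, 0.878, 0.001]
contact_force: [-7.2, 0.2, 8.9]
gripper_width: 0.191
grasp_force: 59.4
```

servo_tool:
  deltas:
    - [[0,0,0,0.001,0],[0,0,0,0,0],[0,0,0,0,0],[0,0,0,0,0],[0,0,0,0,0],[0,0,0,0,0],[0,0,0,0,0],[0,0,0,0,0]]

```text
time: 34.5
tool_pos: [0.4942, 0.0629, 0.0666]
tool_rot: [-0.001, -0.479, 0.878, 0.001]
contact_force: [-5.7, -0.1, 8.4]
gripper_width: 0.188
grasp_force: 59.3
```

servo_tool:
  deltas:
    - [[0,0,0,0.002,0],[0,0,0,0.002,0],[0,0,0,0,0],[0,0,0,0,0],[0,0,0,0,0],[0,0,0,0,0],[0,0,0,0,0],[0,0,0,0,0]]

```text
time: 35.3
tool_pos: [0.4934, 0.0634, 0.0701]
tool_rot: [-0.002, -0.479, 0.878, 0.002]
contact_force: [-7.7, 1.8, 6.2]
gripper_width: 0.19
grasp_force: 59.2
```

servo_tool:
  deltas:
    - [[0,0.001,-0.0006,-0.006,0],[0,0.0003,-0.0002,-0.006,0],[0,0,0,-0.005,0],[0,0,0,0,0],[0,0,0,0,0],[0,0,0,0,0],[0,0,0,0,0],[0,0,0,0,0]]

```text
time: 36.1
tool_pos: [0.495, 0.0624, 0.055]
tool_rot: [-0.002, -0.48, 0.878, 0.002]
contact_force: [-12.9, 1.5, 18.7]
gripper_width: 0.189
grasp_force: 60.7
```

servo_tool:
  deltas:
    - [[0,0,0,0.003,0],[0,-0.0003,0.0002,0.003,0],[0,0,0,0,0],[0,0,0,0,0],[0,0,0,0,0],[0,0,0,0,0],[0,0,0,0,0],[0,0,0,0,0]]

```text
time: 36.9
tool_pos: [0.495, 0.0624, 0.0603]
tool_rot: [-0.002, -0.479, 0.878, 0.001]
contact_force: [-10.0, 1.1, 13.5]
gripper_width: 0.191
grasp_force: 59.7
```

servo_tool:
  deltas:
    - [[0,-0.0005,0.0003,0.005,0],[0,-0.0008,0.0005,0.005,0],[0,-0.0014,0.0009,0.004,0],[0,0,0,0,0],[0,0,0,0,0],[0,0,0,0,0],[0,0,0,0,0],[0,0,0,0,0]]

```text
time: 37.7
tool_pos: [0.4922, 0.0642, 0.0736]
tool_rot: [-0.001, -0.479, 0.878, 0.001]
contact_force: [-8.2, 0.6, 8.5]
gripper_width: 0.191
grasp_force: 59.3
```

servo_tool:
  deltas:
    - [[0,-0.0014,0.0009,0.003,0],[0,-0.0015,0.001,0.003,0],[0,-0.0016,0.001,0.0025,0],[0,0,0,0,0],[0,0,0,0,0],[0,0,0,0,0],[0,0,0,0,0],[0,0,0,0,0]]

```text
time: 38.5
tool_pos: [0.488, 0.0669, 0.0816]
tool_rot: [-0.001, -0.479, 0.878, 0.001]
contact_force: [-5.9, 0.7, 5.0]
gripper_width: 0.19
grasp_force: 58.9
```

servo_tool:
  deltas:
    - [[30,0,0,0,0],[60,0,0,0,0],[80,0,0,0,0],[80,0,0,0,0],[80,0,0,0,0],[80,0,0,0,0],[80,0,0,0,0],[80,0,0,0,0]]

```text
time: 39.3
tool_pos: [0.4887, 0.0667, 0.0817]
tool_rot: [0.0, -0.479, 0.878, -0.0]
contact_force: [0.5, 0.6, -0.7]
gripper_width: 0.796
grasp_force: 0.0
```

```bash
cat > hh.py <<'E'
from h import *
f=grab_frame("side"); P=cloud(f)*1000; x=(P[:,:,:2]-VO)@VX; y=(P[:,:,:2]-VO)@VY
for lo in (-172,-168,-164,-132,-128,-124,-120,-116):
    m=(x>lo)&(x<lo+4)&(abs(y)<60)&(P[:,:,2]>20)&(P[:,:,2]<105)
    if m.sum()>3: print(lo,m.sum(),"y",np.percentile(y[m],[5,50,95]).round(),"z",np.percentile(P[:,:,2][m],[5,50,95]).round())
# moving jaw face position (side frame), jaw top at z=0.1
k=8;x0,y0,x1,y1=175,228,270,325
c=cv2.resize(f["pixels"][y0:y1,x0:x1],None,fx=k,fy=k,interpolation=cv2.INTER_CUBIC).astype(int)
E
python3 hh.py
```

```text
-168 10 y [-25. -19. -14.] z [84. 92. 95.]
-164 12 y [-26. -17. -13.] z [84. 93. 95.]
-132 18 y [-24. -17. -13.] z [84. 92. 96.]
-128 16 y [-27. -19. -13.] z [88. 91. 94.]
-124 14 y [-22. -14.   8.] z [63. 86. 92.]
-120 40 y [-24.  -7.  11.] z [60. 77. 94.]
-116 93 y [-26. -13.  11.] z [56. 76. 93.]
```

The crank settles at about 35° past contact however I let go: I released it at 77°, 82° and 50°, and it returned there each time. That is where the screw's friction holds the clamping force. Now I'll retreat without touching it.

servo_tool:
  deltas:
    - [[80,-0.003,0.002,0,0],[80,-0.003,0.002,0,0],[80,0,0,0.02,0],[80,0,0,0.03,0],[80,0,0,0.04,0],[80,0,0,0.03,0],[80,0,-0.03,0,0],[80,0,-0.03,0,0]]

```text
time: 40.15
tool_pos: [0.4833, 0.0106, 0.2036]
tool_rot: [0.001, -0.48, 0.877, -0.001]
contact_force: [0.1, 0.4, -0.7]
gripper_width: 0.801
grasp_force: 0.0
```

servo_tool:
  deltas:
    - [[80,0,-0.04,0,0],[80,0,-0.04,0,0],[80,0,-0.04,0,0],[80,0,0,0,0],[80,0,0,0,0],[80,0,0,0,0],[80,0,0,0,0],[80,0,0,0,0]]

```text
time: 40.95
tool_pos: [0.4828, -0.1083, 0.2017]
tool_rot: [0.0, -0.48, 0.877, 0.0]
contact_force: [-0.5, 0.5, 0.5]
gripper_width: 0.8
grasp_force: 0.0
```

```bash
cat >> hh.py <<'E'
kk,c=top_face(.118,box=(188,240,234,278),thr=165); v,u=np.nonzero(kk)
for i in (u.argmin(),v.argmax(),u.argmax()):
    p=ray(f,[[188+u[i]/8-.44,240+v[i]/8-.44]],.118)[0,:2]*1000-(np.array([566.4,243.4])-40.45*VX); print(p@VX,p@VY)
handle(f); handle(grab_frame("top"))
E
python3 hh.py
```

```text
-172 6 y [-21. -17. -14.] z [86. 90. 93.]
-168 10 y [-24. -18. -13.] z [85. 92. 94.]
-164 11 y [-26. -16. -13.] z [85. 93. 94.]
-132 16 y [-25. -17. -12.] z [84. 92. 94.]
-128 16 y [-27. -17. -13.] z [84. 92. 94.]
-124 16 y [-24. -16.   8.] z [63. 89. 94.]
-120 34 y [-21.  -4.  11.] z [56. 74. 93.]
-116 97 y [-27. -12.  11.] z [58. 77. 94.]
z [0.11669323 0.11792478 0.11918412] 12727
[556.1 228.9] [35.9 52.7] 59.05
39.20248355148392 -24.14112334384507
39.224396289101755 25.250046691725363
5.5852189550871705 25.259763524130758
n 137 x [-168.7 -147.4 -129.2] y [-27.4 -16.7 -11.9] z [83.5 92.3 95. ]
  mid y -17.9 z 91.1
n 100 x [-169.7 -148.7 -129.9] y [-31.2 -21.6 -13.3] z [84.3 91.5 95.6]
  mid y -21.6 z 90.8
```

```bash
python3 -c "
from plant import manip
print(manip.job_done())"
```

```text
the job is handed in; nothing more can be done
None
```

The manifold is seated square and flat in the pocket, released, and clamped, and the job is handed in. I turned the crank to about a quarter turn past contact (19 N), but each time I let go it settled back to about a tenth of a turn, short of your 1/8-turn mark for tight. I never went near the gauge, wrench or nut.

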